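# Pack the waterborne paint bottles into the colour-coded caddy

## Robot

A 6-joint arm with a two-finger parallel gripper is mounted at the origin on the work surface. World frame = base frame: x ahead of the robot, y to its left, z up, the work surface at z = 0. Lengths are in m, angles in rad, forces in N, time in s.
With the tool pointing down it reaches from about 0.35 to 0.85 m from the base axis. Payload 8.1 kg.
Tool frame: the origin (TCP) lies between the finger pads; the fingertips stand 11 mm ahead of it and the grasp point (between the pads) lies 8 mm behind it (robot.tips_ahead is the distance from the TCP to the fingertips, in m); z points along the fingers, y is the line along which they close (so a half turn about z gives the same grasp; the last joint's range is limited). The gripper opens to 93 mm and grips with 3 to 60 N. Pads are 15 mm wide; open, the fingers measure 128 mm over their backs; the gripper's body (75 mm by 188 mm) begins 65 mm behind the grasp point.
Start: joints at [-1.275, 0.13, 1.488, -0, 1.523, -0.085], TCP at [0.223, -0.557, 0.23] pointing down, gripper open.
Joint ranges: [-2.96, 2.96], [-0.89, 2.26], [0.02, 2.5], [-1.34, 4.48], [0, 2.73], [-2.66, 2.66]. Speed limits (rad/s): [2.39, 2.39, 2.79, 3.14, 3.14, 3.14].

## Interface

Orientations are given as a rotation vector (axis times angle).
In Python, from plant import robot gives the robot as it stands. The module is installed in compiled form; this text tells all that it offers.
- The arm moves only by the tool move_arm, never from a script. Its argument "deltas" is one flat list of numbers, 7 for each row, row after row: the shift along the tool's x, y, z in m, then the turn, a rotation vector about the tool's x, y, z in rad, then the opening, from 0 (shut) to 1 (fully open). A call has 1 to 12 rows; each row is the pose to reach, as a shift and turn from the pose commanded when the call began, along the tool's axes at that moment; what a row does not reach only later rows make up. A row lasts 1/8 s, in which the tool goes at most 62.5 mm and 10.7 degrees, less where a joint would pass 70% of its speed; a pose out of reach is approached as far as the arm can. A call with a gripper value outside its range is refused whole. The fingers move at their own pace and stop on an object; "squeeze" is the grip in N (left out, the last holds). Time passes only in rows, so rows that repeat a pose let the fingers close. It gives the time, the measured TCP pose, the force, the opening and the grip force at its end, in the units of the state.
- robot.read_state(): the state, without advancing time (a new reading comes with each control period).
- robot.read_camera(name): name is "scene" or "top" or "wrist"; returns (picture, depth): 480x640x3 uint8, red, green, blue; 480x640 float32, m along the optical axis (not along the pixel's ray), 0 where there is no reading.
- robot.camera_model(name): a dict with "K" (3x3 intrinsics, pixels), "R" (3x3) and "t" (3): a world point X has camera coordinates R X + t; the wrist camera has in their place "tool_from_camera" (4x4, takes a point from camera to tool coordinates, whose origin is the TCP and whose axes are the flange's). Camera axes: x right, y down, z forward; pixel columns grow to the right and rows downward; lengths in m; the calibration is good to about 2 mm. A picture is of the moment at which its call begins: read the wrist's pose just before it. camera_model takes no time and is no camera call.
- robot.close_job(): hands the job in; it is judged then, once.
Trained networks look in the newest picture that a camera, given by its name, has taken for a name from the list of things; names that differ only in an ending like _2 or _b are one class to them, and where a whole thing is asked for, a point or a joint stands for the part that bears it (a point fixed in the world has none). Each returns a list of dicts, best first, with "confidence" (0 to 1); they miss things now and then, are a little off and sometimes report something else, mostly with a low value. They report only what shows in the picture. A call takes as long as a camera call. They do not tell look-alikes from the thing itself.
- robot.recognise(camera, label): "uv" ([column, row] in pixels, amid what is visible of it).
The state is a dict: "t": time; "q": joint angles; "dq": joint speeds; "joint_torque": joint torques, N m; "tool_pos": TCP position; "orientation": TCP orientation; "force": force on the tool from outside, world axes, zero at the start; "wrist_torque": the same for the moment, N m; "opening": finger opening in m; "gripper_force": force on a finger pad.
Only numpy, scipy, OpenCV 4.12 (cv2) and the standard library are available. Lean on these libraries where they do the work, as an engineer would, in place of code of your own. Each camera call takes 0.05 s, during which the arm holds its last target. There are 200 camera calls.

## Task

Pack the four white waterborne paint bottles into the grey caddy: stand each one upright on the floor of the pocket whose floor pad has the colour of its cap. Leave the two black solvent bottles, which have the same caps, standing where they are, and do not tip any bottle over on the way.

Things in the scene. Friction and masses are not known exactly. Their poses are not given: they have to be found in the camera images.
- water_red_center (a point): White paint bottle with a red screw cap and a red band round it, to be packed. Round body 52 mm in diameter and 57 mm high, sloping shoulder, cap 33 mm in diameter; 84 mm tall in all, about 0.16 kg. Point on its axis half-way up, 42 mm above its underside; z is its axis. Stands upright on the bench; the axes of its neighbours (other bottles, a paper cup and a steel tin, at most 60 mm across and 70 mm tall) are 85 mm or more away.
- water_blue_center (a point): White paint bottle with a blue screw cap and a blue band round it, to be packed. Round body 52 mm in diameter and 57 mm high, sloping shoulder, cap 33 mm in diameter; 84 mm tall in all, about 0.16 kg. Point on its axis half-way up, 42 mm above its underside; z is its axis. Stands upright on the bench; the axes of its neighbours (other bottles, a paper cup and a steel tin, at most 60 mm across and 70 mm tall) are 85 mm or more away.
- water_yellow_center (a point): White paint bottle with a yellow screw cap and a yellow band round it, to be packed. Round body 52 mm in diameter and 57 mm high, sloping shoulder, cap 33 mm in diameter; 84 mm tall in all, about 0.16 kg. Point on its axis half-way up, 42 mm above its underside; z is its axis. Stands upright on the bench; the axes of its neighbours (other bottles, a paper cup and a steel tin, at most 60 mm across and 70 mm tall) are 85 mm or more away.
- water_green_center (a point): White paint bottle with a green screw cap and a green band round it, to be packed. Round body 52 mm in diameter and 57 mm high, sloping shoulder, cap 33 mm in diameter; 84 mm tall in all, about 0.16 kg. Point on its axis half-way up, 42 mm above its underside; z is its axis. Stands upright on the bench; the axes of its neighbours (other bottles, a paper cup and a steel tin, at most 60 mm across and 70 mm tall) are 85 mm or more away.
- solvent_red_center (a point): Look-alike that stays: BLACK paint bottle with a red cap and band, same shape and size as the white ones. Point on its axis half-way up, 42 mm above its underside; z is its axis.
- solvent_blue_center (a point): Look-alike that stays: BLACK paint bottle with a blue cap and band, same shape and size as the white ones. Point on its axis half-way up, 42 mm above its underside; z is its axis.
- pad_red: Red square floor pad, 66 x 66 mm and 3 mm thick, fixed in the middle of one of the four square pockets of the grey caddy. Origin at the centre of its underside, 4 mm above the bench; x and y run along the pocket's sides, z up. A bottle in the pocket stands on the pad's top, 3 mm above the origin. The pocket is 76 mm wide inside, its walls 4 mm thick, their rim 24 mm above the bench. The pockets lie two by two, centres 98 mm apart. The caddy, 198 mm square, does not move.
- pad_blue: Blue square floor pad, 66 x 66 mm and 3 mm thick, fixed in the middle of one of the four square pockets of the grey caddy. Origin at the centre of its underside, 4 mm above the bench; x and y run along the pocket's sides, z up. A bottle in the pocket stands on the pad's top, 3 mm above the origin. The pocket is 76 mm wide inside, its walls 4 mm thick, their rim 24 mm above the bench. The pockets lie two by two, centres 98 mm apart. The caddy, 198 mm square, does not move.
- pad_yellow: Yellow square floor pad, 66 x 66 mm and 3 mm thick, fixed in the middle of one of the four square pockets of the grey caddy. Origin at the centre of its underside, 4 mm above the bench; x and y run along the pocket's sides, z up. A bottle in the pocket stands on the pad's top, 3 mm above the origin. The pocket is 76 mm wide inside, its walls 4 mm thick, their rim 24 mm above the bench. The pockets lie two by two, centres 98 mm apart. The caddy, 198 mm square, does not move.
- pad_green: Green square floor pad, 66 x 66 mm and 3 mm thick, fixed in the middle of one of the four square pockets of the grey caddy. Origin at the centre of its underside, 4 mm above the bench; x and y run along the pocket's sides, z up. A bottle in the pocket stands on the pad's top, 3 mm above the origin. The pocket is 76 mm wide inside, its walls 4 mm thick, their rim 24 mm above the bench. The pockets lie two by two, centres 98 mm apart. The caddy, 198 mm square, does not move.
Mind the look-alikes: they are no part of the job. Leave any orange look-alike of the part that bears solvent_blue_center alone.

How it is judged:
By the outcome, as a careful person would: the job done as asked, in the order asked, and still so for the second after the job is handed in, with the robot touching nothing.
It also fails if it takes over 99 s, if anything falls off the work surface, if the arm or the gripper's body presses on something with over 40 N, if the wrist force passes 120 N, or if a joint passes its speed limit or range.

## Working session

There is one attempt and no reset: what is moved stays moved. The work goes in short steps, Python scripts to look and compute and a tool call to move; the robot and the scene stay as the last step left them, time stands still between calls to the robot, and variables do not carry over. Pictures are saved under pics/ and viewed, at most 14 in all, crops included, and the job is handed in when it is done.

Besides the shell and the picture viewer there is one more tool, called as name(argument=value, ...) on one line, values as JSON. move_arm: Moves the arm, as the interface text tells. Its arguments: {"type":"object","properties":{"deltas":{"type":"array","items":{"type":"number"}},"squeeze":{"type":"number"}},"required":["deltas"]}

```bash
mkdir -p pics; cat > h.py <<'E'
import numpy as np, cv2
from plant import robot
from scipy.spatial.transform import Rotation as Ro
def cloud(name):
    st=robot.read_state(); im,d=robot.read_camera(name); m=robot.camera_model(name); K=m["K"]
    v,u=np.mgrid[:480,:640]
    P=np.stack([(u-K[0][2])/K[0][0]*d,(v-K[1][2])/K[1][1]*d,d],-1)
    if name=="wrist":
        T=np.array(m["tool_from_camera"]); R=Ro.from_rotvec(st["orientation"]).as_matrix()
        W=(P@T[:3,:3].T+T[:3,3])@R.T+st["tool_pos"]
    else: W=(P-np.array(m["t"]))@np.array(m["R"])
    W[d==0]=np.nan
    return im,W
E
python3 - <<'E'
from h import *
for n in ["top","scene"]:
    im,W=cloud(n); cv2.imwrite(f"pics/{n}0.png",im[...,::-1]); np.save(n,W); np.save(n+"im",im)
s=robot.read_state(); print(s["t"],s["tool_pos"],Ro.from_rotvec(s["orientation"]).as_matrix().round(3),robot.tips_ahead)
E
```

```text
0.1 [ 0.22286531 -0.55654085  0.22867631] [[ 0.928  0.372 -0.   ]
 [ 0.372 -0.928  0.002]
 [ 0.    -0.002 -1.   ]] 0.011
```

View pics/top0.png

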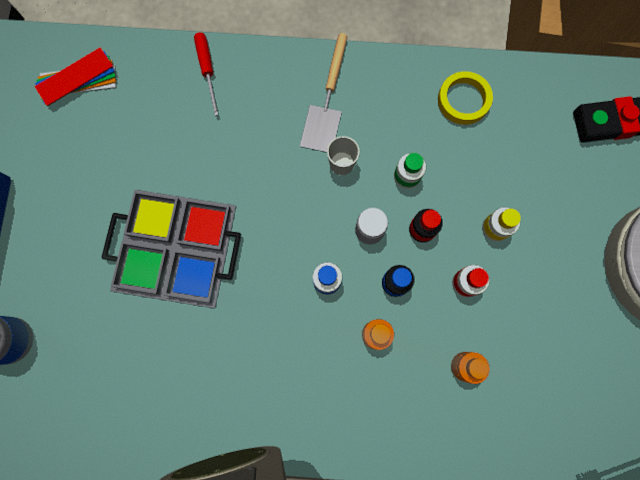

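View pics/scene0.png

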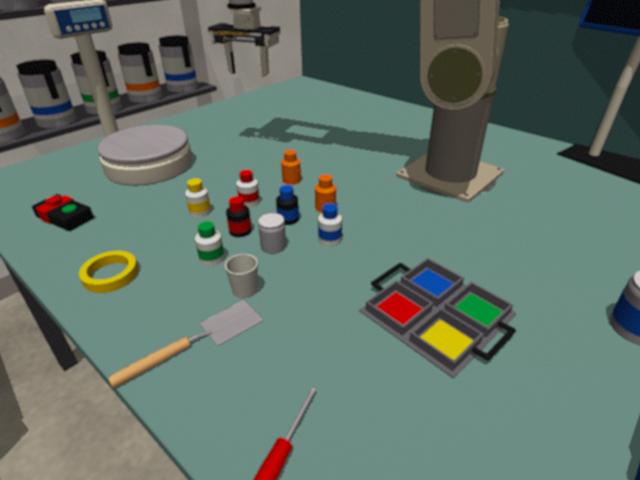

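The top view shows four white bottles, with cap pixels green (413,162), yellow (510,218), red (478,278) and blue (327,275). These fit because their bodies are white. The black solvents are at (430,219) and (402,278), and the orange look-alikes at (379,334) and (472,368). All of those stay. The caddy pads are yellow (154,217), red (206,226), green (143,268) and blue (194,278).

```bash
cat > m.py <<'E'
from h import *
W=np.load("top.npy"); im=np.load("topim.npy")
hsv=cv2.cvtColor(im,cv2.COLOR_RGB2HSV)
caps=dict(green=(413,162),yellow=(510,218),red=(478,278),blue=(327,275),s_red=(430,219),s_blue=(402,278),o1=(379,334),o2=(475,367),tin=(372,225),cup=(343,155))
print("z table",np.nanmedian(W[300:330,250:280,2]))
for k,(u,v) in caps.items():
    w=W[v-22:v+22,u-22:u+22]; z=np.nanmax(w[6:-6,6:-6,2]); z=np.nanmedian(w[20:25,20:25,2])
    m=(abs(w[...,2]-z)<.006)
    p=w[m]; 
    (cx,cy),r=cv2.minEnclosingCircle(p[:,:2].astype(np.float32)); print(k,m.sum(),np.median(p,0).round(4),((p.min(0)+p.max(0))/2).round(4),(p.max(0)-p.min(0)).round(3), hsv[v,u])
for k,(u,v) in dict(yellow=(154,217),red=(206,226),green=(143,268),blue=(194,278)).items():
    h=hsv[v,u].astype(int); m=(abs(hsv[...,0].astype(int)-h[0])<6)&(hsv[...,1]>150)
    n,l=cv2.connectedComponents(m.astype(np.uint8)); m=l==l[v,u]
    c,s,a=cv2.minAreaRect(np.argwhere(m)[:,::-1].astype(np.float32)); p=W[m]; p=p[~np.isnan(p[:,0])]
    (c2,s2,a2)=cv2.minAreaRect(p[:,:2].astype(np.float32)*1000); print("pad",k,c2,s2,a2,np.median(p[:,2]),p.mean(0).round(4))
# handle heights
for b in [(105,215,125,260),(225,230,242,282)]:
    w=W[b[1]:b[3],b[0]:b[2],2]; print("handle z",np.nanmax(w))
c=cv2.resize(im[130:400,290:550],None,fx=2.2,fy=2.2,interpolation=cv2.INTER_CUBIC); cv2.imwrite("pics/crop.png",c[...,::-1])
E
python3 m.py
```

```text
z table -8.613046994996683e-05
green 263 [ 0.6621 -0.19    0.0838] [ 0.6622 -0.1903  0.0834] [0.032 0.032 0.01 ] [ 71 238 163]
yellow 283 [ 0.5709 -0.3599  0.0838] [ 0.5709 -0.3609  0.0829] [0.032 0.032 0.01 ] [ 31 255 199]
red 303 [ 0.4626 -0.3057  0.0837] [ 0.4631 -0.3061  0.0833] [0.033 0.032 0.009] [  2 250 201]
blue 290 [ 0.4494 -0.0502  0.0839] [ 0.4495 -0.0499  0.083 ] [0.031 0.031 0.009] [108 212 197]
s_red 280 [ 0.5593 -0.2227  0.084 ] [ 0.5596 -0.2231  0.0833] [0.032 0.031 0.008] [  2 255 201]
s_blue 294 [ 0.4539 -0.1764  0.0841] [ 0.4541 -0.1763  0.0832] [0.032 0.032 0.011] [108 224 190]
o1 314 [ 0.3576 -0.1447  0.0838] [ 0.3581 -0.1448  0.0831] [0.031 0.032 0.01 ] [ 17 186 188]
o2 332 [ 0.313  -0.3066  0.0835] [ 0.313  -0.3066  0.083 ] [0.031 0.032 0.009] [ 16 196 187]
tin 662 [ 0.5502 -0.1238  0.0699] [ 0.5509 -0.1241  0.0702] [0.051 0.05  0.01 ] [ 98  10 204]
cup 1108 [ 0.6929 -0.0618  0.0016] [ 0.6996 -0.0633  0.0044] [0.096 0.089 0.012] [ 34  16 125]
pad yellow (547.1069946289062, 286.38824462890625) (67.78648376464844, 67.57929229736328) 84.96380615234375 0.0072352435466474 [0.5462 0.2858 0.0073]
pad red (537.54248046875, 188.22576904296875) (66.41883087158203, 66.78111267089844) 85.88082885742188 0.0071971595988929256 [0.5371 0.1876 0.0073]
pad green (449.0777282714844, 295.1382141113281) (65.08180236816406, 65.93449401855469) 84.87606811523438 0.007164192450816058 [0.4486 0.2948 0.0072]
pad blue (440.0628356933594, 196.55023193359375) (65.90237426757812, 66.5128173828125) 84.21406555175781 0.007113855079946312 [0.4397 0.1966 0.0071]
handle z 0.027680649831498007
handle z 0.026950263675826557
```

View pics/crop.png

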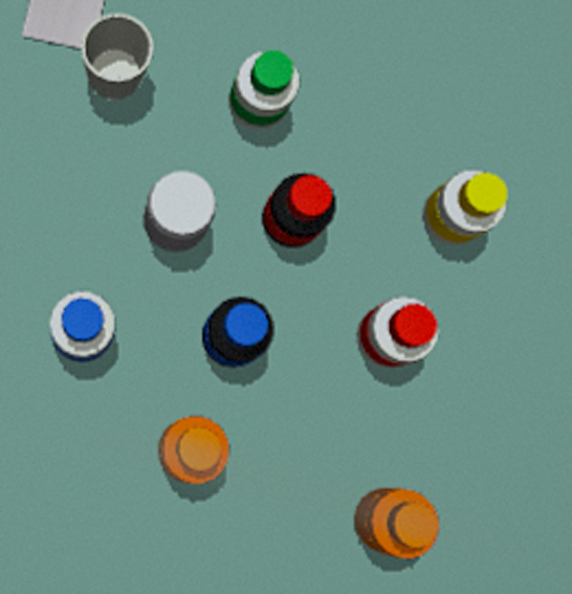

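The crop confirms it: the four targets have white bodies, the two with black bodies stay, and so do the plain orange ones. Cap heights (84 mm) and pad spacing (98 mm) also match the description. I'll take red first.

move_arm(deltas=[0.316, -0.143, 0.06, 0, 0, 0, 0.8, 0.316, -0.143, 0.06, 0, 0, 0, 0.8, 0.316, -0.143, 0.06, 0, 0, 0, 0.8, 0.316, -0.143, 0.06, 0, 0, 0, 0.8, 0.316, -0.143, 0.06, 0, 0, 0, 0.8, 0.316, -0.143, 0.06, 0, 0, 0, 0.8, 0.316, -0.143, 0.06, 0, 0, 0, 0.8, 0.316, -0.143, 0.06, 0, 0, 0, 0.8], squeeze=25)

```text
t: 1.1
tool_pos: [0.4628, -0.3071, 0.1694]
orientation: [-3.085, -0.595, 0.001]
force: [0.4, -0.4, -0.2]
opening: 0.0744
gripper_force: 0.0
```

move_arm(deltas=[0, 0, 0.06, 0, 0, 0, 0.8, 0, 0, 0.11, 0, 0, 0, 0.8, 0, 0, 0.132, 0, 0, 0, 0.8, 0, 0, 0.132, 0, 0, 0, 0.8, 0, 0, 0.132, 0, 0, 0, 0, 0, 0, 0.132, 0, 0, 0, 0, 0, 0, 0.132, 0, 0, 0, 0, 0, 0, 0.132, 0, 0, 0, 0, 0, 0, 0.132, 0, 0, 0, 0, 0, 0, 0.132, 0, 0, 0, 0, 0, 0, 0.11, 0, 0, 0, 0, 0, 0, 0.09, 0, 0, 0, 0], squeeze=25)

```text
t: 2.6
tool_pos: [0.4632, -0.3067, 0.0805]
orientation: [-3.085, -0.595, 0.0]
force: [0.1, 0.1, -0.8]
opening: 0.0514
gripper_force: 25.0
```

move_arm(deltas=[0, 0, -0.05, 0, 0, 0, 0, 0, 0, -0.095, 0, 0, 0, 0, 0.015, -0.026, -0.095, 0, 0, 0, 0, 0.253, -0.431, -0.095, 0, 0, 0, 0, 0.253, -0.431, -0.095, 0, 0, 0, 0, 0.253, -0.431, -0.095, 0, 0, 0, 0, 0.253, -0.431, -0.095, 0, 0, 0, 0, 0.253, -0.431, -0.095, 0, 0, 0, 0, 0.253, -0.431, -0.095, 0, 0, 0, 0, 0.253, -0.431, -0.095, 0, 0, 0, 0, 0.253, -0.431, -0.095, 0, 0, 0, 0, 0.253, -0.431, -0.095, 0, 0, 0, 0])

```text
t: 4.1
tool_pos: [0.5378, 0.1898, 0.1752]
orientation: [-3.083, -0.6, -0.001]
force: [-0.0, -0.5, -1.6]
opening: 0.0512
gripper_force: 25.0
```

move_arm(deltas=[0, 0, 0.05, 0, 0, 0, 0, 0, 0, 0.1, 0, 0, 0, 0, 0, 0, 0.12, 0, 0, 0, 0, 0, 0, 0.13, 0, 0, 0, 0, 0, 0, 0.13, 0, 0, 0, 0])

```text
t: 4.72
tool_pos: [0.5394, 0.1873, 0.0466]
orientation: [-3.085, -0.594, -0.004]
force: [-0.1, -0.2, -1.1]
opening: 0.0516
gripper_force: 25.0
```

move_arm(deltas=[0, 0, 0.0015, 0, 0, 0, 0, 0, 0, 0.0015, 0, 0, 0, 0, 0, 0, 0.0015, 0, 0, 0, 0.8, 0, 0, 0.0015, 0, 0, 0, 0.8, 0, 0, 0.0015, 0, 0, 0, 0.8, 0, 0, 0.0015, 0, 0, 0, 0.8, 0, 0, -0.02, 0, 0, 0, 0.8, 0, 0, -0.07, 0, 0, 0, 0.8, 0, 0, -0.125, 0, 0, 0, 0.8, 0, 0, -0.125, 0, 0, 0, 0.8])

```text
t: 5.98
tool_pos: [0.5414, 0.1883, 0.1758]
orientation: [-3.084, -0.595, -0.016]
force: [0.4, -0.1, 0.2]
opening: 0.0748
gripper_force: 0.0
```

```bash
python3 - <<'E'
from h import *
im,W=cloud("top"); s=robot.read_state(); print(s["tool_pos"],s["orientation"],s["q"]); print(Ro.from_rotvec(s["orientation"]).as_matrix().round(4))
cv2.imwrite("pics/top1.png",im[...,::-1])
E
```

```text
[0.53978576 0.1878286  0.17265237] [-3.08449118 -0.59453923 -0.00883107] [2.45157162e-01 8.15605583e-02 1.64530435e+00 4.50520694e-06
 1.40909646e+00 1.43512098e+00]
[[ 9.283e-01  3.717e-01  5.500e-03]
 [ 3.717e-01 -9.284e-01  1.400e-03]
 [ 5.600e-03  8.000e-04 -1.000e+00]]
```

View pics/top1.png

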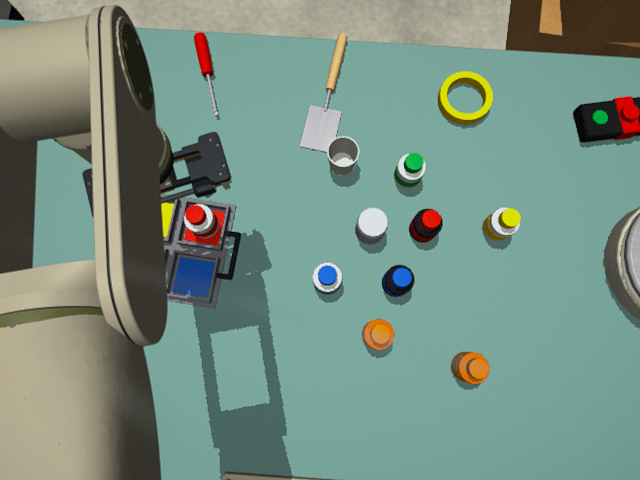

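Red stands upright in the red pocket, at pixel (200,218). The other bottles haven't moved. Blue is next.

move_arm(deltas=[-0.172, 0.187, 0, 0, 0, 0, 0.8, -0.172, 0.187, 0, 0, 0, 0, 0.8, -0.172, 0.187, 0, 0, 0, 0, 0.8, -0.172, 0.187, 0, 0, 0, 0, 0.8, -0.172, 0.187, 0, 0, 0, 0, 0.8, -0.172, 0.187, 0, 0, 0, 0, 0.8, -0.172, 0.187, 0, 0, 0, 0, 0.8])

```text
t: 6.9
tool_pos: [0.4478, -0.049, 0.169]
orientation: [-3.084, -0.597, 0.001]
force: [-0.8, -0.1, -0.4]
opening: 0.0744
gripper_force: 0.0
```

move_arm(deltas=[0.001, 0.001, 0.06, 0, 0, 0, 0.8, 0.001, 0.001, 0.11, 0, 0, 0, 0.8, 0.001, 0.001, 0.132, 0, 0, 0, 0.8, 0.001, 0.001, 0.132, 0, 0, 0, 0.8, 0.001, 0.001, 0.132, 0, 0, 0, 0, 0.001, 0.001, 0.132, 0, 0, 0, 0, 0.001, 0.001, 0.132, 0, 0, 0, 0, 0.001, 0.001, 0.132, 0, 0, 0, 0, 0.001, 0.001, 0.132, 0, 0, 0, 0, 0.001, 0.001, 0.132, 0, 0, 0, 0, 0.001, 0.001, 0.11, 0, 0, 0, 0, 0.001, 0.001, 0.09, 0, 0, 0, 0])

```text
t: 8.4
tool_pos: [0.4487, -0.0508, 0.0801]
orientation: [-3.085, -0.594, 0.001]
force: [0.2, -1.5, -2.0]
opening: 0.0512
gripper_force: 25.0
```

move_arm(deltas=[0, 0, -0.05, 0, 0, 0, 0, 0, 0, -0.095, 0, 0, 0, 0, 0.009, -0.024, -0.095, 0, 0, 0, 0, 0.084, -0.233, -0.095, 0, 0, 0, 0, 0.084, -0.233, -0.095, 0, 0, 0, 0, 0.084, -0.233, -0.095, 0, 0, 0, 0, 0.084, -0.233, -0.095, 0, 0, 0, 0, 0.084, -0.233, -0.095, 0, 0, 0, 0, 0.084, -0.233, -0.095, 0, 0, 0, 0, 0.084, -0.233, -0.095, 0, 0, 0, 0])

```text
t: 9.65
tool_pos: [0.4406, 0.1956, 0.1746]
orientation: [3.085, 0.592, -0.0]
force: [0.5, -0.1, -1.7]
opening: 0.0511
gripper_force: 25.0
```

move_arm(deltas=[0, 0, 0.05, 0, 0, 0, 0, 0, 0, 0.1, 0, 0, 0, 0, 0, 0, 0.12, 0, 0, 0, 0, 0, 0, 0.13, 0, 0, 0, 0, 0, 0, 0.131, 0, 0, 0, 0, 0, 0, 0.131, 0, 0, 0, 0.8, 0, 0, 0.131, 0, 0, 0, 0.8, 0, 0, 0.131, 0, 0, 0, 0.8, 0, 0, 0.131, 0, 0, 0, 0.8, 0, 0, 0.11, 0, 0, 0, 0.8, 0, 0, 0.06, 0, 0, 0, 0.8, 0, 0, 0.005, 0, 0, 0, 0.8])

```text
t: 11.15
tool_pos: [0.4395, 0.1966, 0.1702]
orientation: [3.085, 0.595, -0.003]
force: [1.2, 1.0, 0.3]
opening: 0.0744
gripper_force: 0.0
```

move_arm(deltas=[-0.085, 0.565, 0, 0, 0, 0, 0.8, -0.085, 0.565, 0, 0, 0, 0, 0.8, -0.085, 0.565, 0, 0, 0, 0, 0.8, -0.085, 0.565, 0, 0, 0, 0, 0.8, -0.085, 0.565, 0, 0, 0, 0, 0.8, -0.085, 0.565, 0, 0, 0, 0, 0.8, -0.085, 0.565, 0, 0, 0, 0, 0.8, -0.085, 0.565, 0, 0, 0, 0, 0.8, -0.085, 0.565, 0, 0, 0, 0, 0.8, -0.085, 0.565, 0, 0, 0, 0, 0.8, -0.085, 0.565, 0, 0, 0, 0, 0.8, -0.085, 0.565, 0, 0, 0, 0, 0.8])

```text
t: 12.65
tool_pos: [0.5717, -0.3578, 0.1698]
orientation: [-3.084, -0.596, -0.0]
force: [0.1, -0.5, 0.1]
opening: 0.0747
gripper_force: 0.0
```

move_arm(deltas=[-0.001, 0.001, 0.06, 0, 0, 0, 0.8, -0.001, 0.001, 0.11, 0, 0, 0, 0.8, -0.001, 0.001, 0.132, 0, 0, 0, 0.8, -0.001, 0.001, 0.132, 0, 0, 0, 0.8, -0.001, 0.001, 0.132, 0, 0, 0, 0, -0.001, 0.001, 0.132, 0, 0, 0, 0, -0.001, 0.001, 0.132, 0, 0, 0, 0, -0.001, 0.001, 0.132, 0, 0, 0, 0, -0.001, 0.001, 0.132, 0, 0, 0, 0, -0.001, 0.001, 0.132, 0, 0, 0, 0, -0.001, 0.001, 0.11, 0, 0, 0, 0, -0.001, 0.001, 0.09, 0, 0, 0, 0])

```text
t: 14.15
tool_pos: [0.5712, -0.3609, 0.0816]
orientation: [3.084, 0.594, 0.001]
force: [-0.2, 0.1, -1.0]
opening: 0.0514
gripper_force: 25.0
```

move_arm(deltas=[0, 0, -0.05, 0, 0, 0, 0, 0, 0, -0.095, 0, 0, 0, 0, 0.01, -0.028, -0.095, 0, 0, 0, 0, 0.218, -0.609, -0.095, 0, 0, 0, 0, 0.218, -0.609, -0.095, 0, 0, 0, 0, 0.218, -0.609, -0.095, 0, 0, 0, 0, 0.218, -0.609, -0.095, 0, 0, 0, 0, 0.218, -0.609, -0.095, 0, 0, 0, 0, 0.218, -0.609, -0.095, 0, 0, 0, 0, 0.218, -0.609, -0.095, 0, 0, 0, 0, 0.218, -0.609, -0.095, 0, 0, 0, 0, 0.218, -0.609, -0.095, 0, 0, 0, 0])

```text
t: 15.65
tool_pos: [0.5492, 0.2333, 0.1769]
orientation: [-3.085, -0.594, -0.004]
force: [0.8, -0.1, -1.2]
opening: 0.0514
gripper_force: 25.0
```

```bash
python3 -c "
from h import *
im,W=cloud('top'); s=robot.read_state(); print(s['t'],s['tool_pos'],s['orientation'],s['opening'])"
```

```text
15.7 [0.54771067 0.24090563 0.17686966] [-3.07880647 -0.59976905 -0.00492221] 0.05180407529573637
```

move_arm(deltas=[0.016, -0.041, 0, 0, 0, 0, 0, 0.016, -0.041, 0, 0, 0, 0, 0, 0.016, -0.041, 0, 0, 0, 0, 0, 0.016, -0.041, 0, 0, 0, 0, 0])

```text
t: 16.2
tool_pos: [0.549, 0.2741, 0.1752]
orientation: [3.085, 0.593, 0.001]
force: [-0.6, -0.3, -1.1]
opening: 0.0517
gripper_force: 25.0
```

move_arm(deltas=[0.003, -0.012, 0, 0, 0, 0, 0, 0.003, -0.012, 0.05, 0, 0, 0, 0, 0.003, -0.012, 0.1, 0, 0, 0, 0, 0.003, -0.012, 0.115, 0, 0, 0, 0, 0.003, -0.012, 0.115, 0, 0, 0, 0])

```text
t: 16.82
tool_pos: [0.5464, 0.2873, 0.0592]
orientation: [3.085, 0.594, -0.003]
force: [-0.0, 0.0, -1.0]
opening: 0.0513
gripper_force: 25.0
```

move_arm(deltas=[0, 0, 0.01, 0, 0, 0, 0, 0, 0, 0.0145, 0, 0, 0, 0, 0, 0, 0.0145, 0, 0, 0, 0, 0, 0, 0.0145, 0, 0, 0, 0.8, 0, 0, 0.0145, 0, 0, 0, 0.8, 0, 0, 0.0145, 0, 0, 0, 0.8, 0, 0, 0.0145, 0, 0, 0, 0.8, 0, 0, -0.01, 0, 0, 0, 0.8, 0, 0, -0.06, 0, 0, 0, 0.8, 0, 0, -0.112, 0, 0, 0, 0.8, 0, 0, -0.112, 0, 0, 0, 0.8])

```text
t: 18.2
tool_pos: [0.5502, 0.2888, 0.1781]
orientation: [-3.083, -0.594, -0.016]
force: [0.1, -0.9, -0.0]
opening: 0.0743
gripper_force: 0.0
```

move_arm(deltas=[-0.071, 0.485, 0, 0, 0, 0, 0.8, -0.071, 0.485, 0, 0, 0, 0, 0.8, -0.071, 0.485, 0, 0, 0, 0, 0.8, -0.071, 0.485, 0, 0, 0, 0, 0.8, -0.071, 0.485, 0, 0, 0, 0, 0.8, -0.071, 0.485, 0, 0, 0, 0, 0.8, -0.071, 0.485, 0, 0, 0, 0, 0.8, -0.071, 0.485, 0, 0, 0, 0, 0.8, -0.071, 0.485, 0, 0, 0, 0, 0.8, -0.071, 0.485, 0, 0, 0, 0, 0.8, -0.071, 0.485, 0, 0, 0, 0, 0.8])

```text
t: 19.58
tool_pos: [0.6611, -0.1876, 0.1712]
orientation: [-3.084, -0.597, 0.001]
force: [0.3, -0.6, 0.1]
opening: 0.0746
gripper_force: 0.0
```

```bash
python3 - <<'E'
from h import *
im,W=cloud("top"); s=robot.read_state(); print(s["tool_pos"],s["orientation"])
cv2.imwrite("pics/top2.png",im[...,::-1])
E
```

```text
[ 0.66125879 -0.18759459  0.17148584] [-3.08392402e+00 -5.97304699e-01  3.93149688e-04]
```

View pics/top2.png

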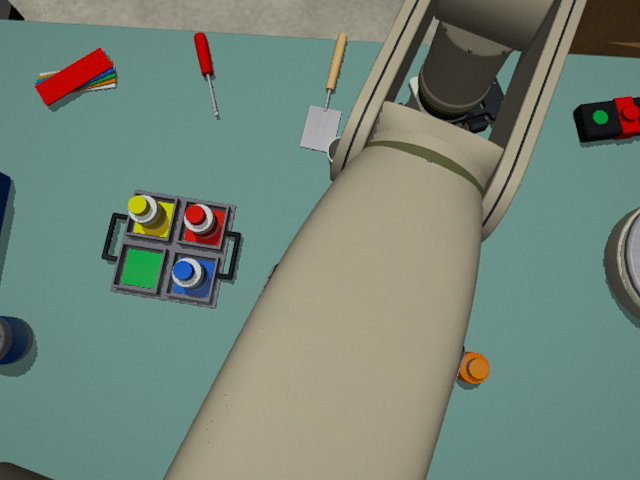

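Yellow (147,210), red (200,218) and blue (187,272) all stand upright on their pads. Now I'll grasp green.

move_arm(deltas=[0, 0.002, 0.06, 0, 0, 0, 0.8, 0, 0.002, 0.11, 0, 0, 0, 0.8, 0, 0.002, 0.134, 0, 0, 0, 0.8, 0, 0.002, 0.134, 0, 0, 0, 0.8, 0, 0.002, 0.134, 0, 0, 0, 0, 0, 0.002, 0.134, 0, 0, 0, 0, 0, 0.002, 0.134, 0, 0, 0, 0, 0, 0.002, 0.134, 0, 0, 0, 0, 0, 0.002, 0.134, 0, 0, 0, 0, 0, 0.002, 0.134, 0, 0, 0, 0, 0, 0.002, 0.11, 0, 0, 0, 0, 0, 0.002, 0.09, 0, 0, 0, 0])

```text
t: 21.12
tool_pos: [0.662, -0.1912, 0.0825]
orientation: [3.085, 0.594, 0.0]
force: [0.1, -0.7, -2.1]
opening: 0.0514
gripper_force: 25.0
```

move_arm(deltas=[0, 0, -0.05, 0, 0, 0, 0, 0, 0, -0.095, 0, 0, 0, 0, -0.001, -0.03, -0.095, 0, 0, 0, 0, -0.017, -0.53, -0.095, 0, 0, 0, 0, -0.017, -0.53, -0.095, 0, 0, 0, 0, -0.017, -0.53, -0.095, 0, 0, 0, 0, -0.017, -0.53, -0.095, 0, 0, 0, 0, -0.017, -0.53, -0.095, 0, 0, 0, 0, -0.017, -0.53, -0.095, 0, 0, 0, 0, -0.017, -0.53, -0.095, 0, 0, 0, 0, -0.017, -0.53, -0.095, 0, 0, 0, 0, -0.017, -0.53, -0.095, 0, 0, 0, 0])

```text
t: 22.62
tool_pos: [0.4473, 0.2985, 0.1775]
orientation: [-3.082, -0.603, -0.001]
force: [0.5, -0.3, -2.4]
opening: 0.051
gripper_force: 25.0
```

move_arm(deltas=[0, 0, 0, 0, 0, 0, 0, 0, 0, 0, 0, 0, 0, 0])

```text
t: 22.88
tool_pos: [0.4501, 0.2934, 0.1769]
orientation: [3.085, 0.592, 0.001]
force: [-0.1, -0.6, -2.2]
opening: 0.0516
gripper_force: 25.0
```

move_arm(deltas=[0, 0, 0.05, 0, 0, 0, 0, 0, 0, 0.1, 0, 0, 0, 0, 0, 0, 0.12, 0, 0, 0, 0, 0, 0, 0.13, 0, 0, 0, 0, 0, 0, 0.131, 0, 0, 0, 0, 0, 0, 0.131, 0, 0, 0, 0.8, 0, 0, 0.131, 0, 0, 0, 0.8, 0, 0, 0.131, 0, 0, 0, 0.8, 0, 0, 0.131, 0, 0, 0, 0.8, 0, 0, 0.11, 0, 0, 0, 0.8, 0, 0, 0.06, 0, 0, 0, 0.8, 0, 0, 0, 0, 0, 0, 0.8])

```text
t: 24.38
tool_pos: [0.4481, 0.2942, 0.1767]
orientation: [3.084, 0.595, -0.005]
force: [1.5, 0.4, -0.5]
opening: 0.0746
gripper_force: 0.0
```

move_arm(deltas=[0, 0.2, -0.05, 0, 0, 0, 0.8, 0, 0.2, -0.05, 0, 0, 0, 0.8, 0, 0.2, -0.05, 0, 0, 0, 0.8, 0, 0.2, -0.05, 0, 0, 0, 0.8, 0, 0.2, -0.05, 0, 0, 0, 0.8, 0, 0.2, -0.05, 0, 0, 0, 0.8, 0, 0.4, -0.05, 0, 0, 0, 0.8, 0, 0.4, -0.05, 0, 0, 0, 0.8, 0, 0.4, -0.05, 0, 0, 0, 0.8, 0, 0.4, -0.05, 0, 0, 0, 0.8, 0, 0.4, -0.05, 0, 0, 0, 0.8, 0, 0.4, -0.05, 0, 0, 0, 0.8])

```text
t: 25.88
tool_pos: [0.5976, -0.0744, 0.2264]
orientation: [-3.083, -0.598, 0.001]
force: [0.5, -0.4, -0.0]
opening: 0.0737
gripper_force: 0.0
```

```bash
python3 - <<'E'
from h import *
im,W=cloud("scene"); cv2.imwrite("pics/scene3.png",im[...,::-1])
im,W=cloud("top"); cv2.imwrite("pics/top3.png",im[...,::-1])
w=W[170:310,100:245]; print("top z in caddy",np.nanmax(w[...,2]))
n,l=cv2.connectedComponents(((w[...,2]>.078)&(w[...,2]<.12)).astype(np.uint8))
for i in range(1,n):
    if (l==i).sum()>50: print(w[l==i].mean(0).round(4), w[l==i][:,2].max())
E
```

```text
top z in caddy 0.6687488353294133
[0.5471 0.2846 0.0899] 0.09567409731691048
[0.5387 0.1929 0.0911] 0.09565089435107825
[0.4495 0.2905 0.0902] 0.0963429699167299
[0.4392 0.1925 0.0902] 0.0945275444282476
```

View pics/top3.png

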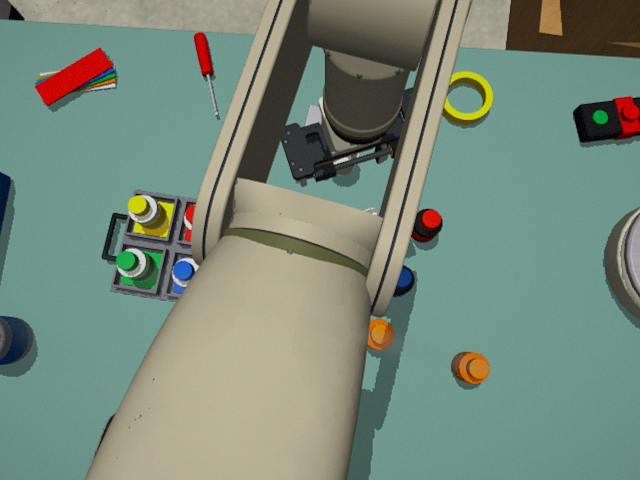

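View pics/scene3.png

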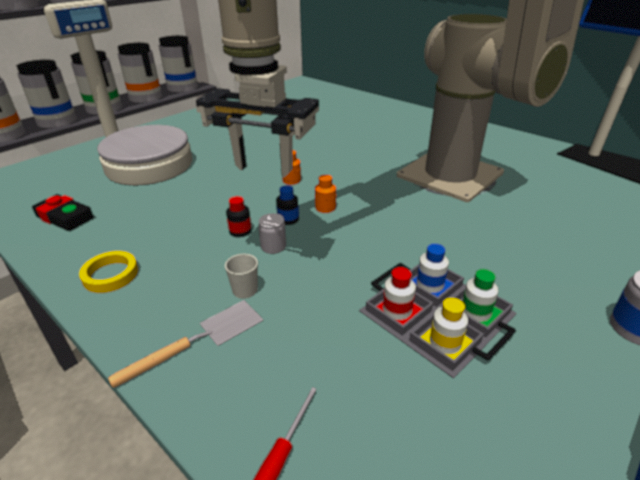

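The scene view shows all four white bottles upright on matching pads: red (400,293), blue (434,268), green (481,295) and yellow (450,328). Their cap tops measure 91 mm, as they should. The black bottles at (238,217) and (288,205) haven't moved, and the gripper is touching nothing.

```bash
python3 -c "
from plant import robot
print(robot.close_job())"
```

```text
the job is handed in; nothing more can be done
None
```

The job is handed in: all four white bottles stand upright in the pockets matching their caps, and the black and orange bottles were left where they stood; arm time was about 26 s of the 99 s allowed.

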